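# Turn the jar carousel and weigh the wide jar

## Robot

A 6-joint arm with a two-finger parallel gripper is mounted at the origin on the work surface. World frame = base frame: x ahead of the robot, y to its left, z up, the work surface at z = 0. Lengths are in mm, angles in rad, forces in N, time in s.
With the tool pointing down it reaches from about 250 to 725 mm from the base axis. Payload 4 kg.
Tool frame: the origin (TCP) lies midway between the tips of the shut fingers; the grasp point (between the pads) lies 19 mm behind it; z points along the fingers, y is the line along which they close (so a half turn about z gives the same grasp; the last joint's range is limited). The gripper opens to 85 mm and grips with 20 to 120 N. Pads are 22 mm wide; open, the fingers measure 114 mm over their backs; the gripper's body (76 mm by 85 mm) begins 54 mm behind the grasp point. The pads swing forward as they close: fully open they stand 13 mm farther back than shut.
Start: joints at [-1.245, 0.241, 0.005, 1.335, 0, 1.571], TCP at [160.031, -473.698, 231.306] pointing down, gripper open.
Joint ranges: [-2.72, 2.72], [-1.05, 1.87], [-1.09, 1.28], [-1.99, 2.15], [-1.42, 1.44], [-3.14, 3.14]. Speed limits (rad/s): [2.79, 2.79, 3.14, 3.14, 3.14, 3.14].

## Interface

Orientations are given as a unit quaternion [w, x, y, z].
In Python, from cell import get_obs, cams, env gives the robot as it stands.
- The arm moves only by the shell command python3 -m pendant 'ROWS'. ROWS is JSON, a list of rows, each a list of 3 entries, a list of its own where there are three numbers: the shift along the tool's x, y, z in m, then the turn about the tool's z in rad, then the opening in per cent of the stroke, from 0 (shut) to 100 (fully open). A call has 1 to 10 rows; each row shifts and turns the commanded pose from where the row before left it, along the tool's axes as they then stand; what a row does not reach is not made up. A row lasts 1/12 s, in which the tool goes at most 41.7 mm and 7.16 degrees, less where a joint would pass 70% of its speed; a pose out of reach is approached as far as the arm can. A call is refused whole if a number of a shift passes 0.0417 or a number of a turn 0.125, either way. A call with a gripper value outside its range is refused whole. The fingers move at their own pace and stop on an object; the grip force is fixed at half the most. Time passes only in rows, so rows that do not move let the fingers close. It gives the time, the measured TCP pose, the force, the opening and the grip force at its end, in the units of the state.
- get_obs(): the state, without advancing time (a new reading comes with each control period).
- cams.read_camera(name): name is "scene" or "top" or "wrist"; returns the picture (400x640x3 uint8, blue, green, red); there is no depth.
- cams.calibration(name): a dict with "intrinsics" (3x3 intrinsics, pixels), "R" (3x3) and "t" (3): a world point X has camera coordinates R X + t. Camera axes: x right, y down, z forward; pixel columns grow to the right and rows downward; lengths in mm; the calibration is good to about 2 mm. A picture is of the moment at which its call begins: read the wrist's pose just before it. calibration takes no time and is no camera call; for the wrist camera it gives the pose at the moment of the call.
- env.close_job(): hands the job in; it is judged then, once.
Trained networks look in the newest picture that a camera, given by its name, has taken for a name from the list of things; names that differ only in an ending like _2 or _b are one class to them, and where a whole thing is asked for, a point or a joint stands for the part that bears it (a point fixed in the world has none). Each returns a list of dicts, best first, with "confidence" (0 to 1); they miss things now and then, are a little off and sometimes report something else, mostly with a low value. They report only what shows in the picture. A call takes as long as a camera call. They do not tell look-alikes from the thing itself.
- cams.spot_in(camera, thing): "box" ([left, top, right, bottom] in pixels, round what is visible of it).
- cams.tip_of(camera, thing): "xy" ([column, row] in pixels: a listed point, or the origin of a listed thing).
The state is a dict: "time_s": time; "q": joint angles; "joint_velocities": joint speeds; "joint_efforts": joint torques, N m; "ee_pos": TCP position; "orientation": TCP orientation; "force": force on the tool from outside, world axes, zero at the start; "wrist_torque": the same for the moment, N m; "finger_gap": finger opening in mm; "gripper_force": force on a finger pad.
Only numpy, scipy, OpenCV 4.12 (cv2) and the standard library are available. Lean on these libraries where they do the work, as an engineer would, in place of code of your own. Each camera call takes 0.05 s, during which the arm holds its last target. There are 200 camera calls.

## Task

Turn the carousel by its centre handle until the widest jar stands in the middle of the opening of the wire guard. Then lift that jar out through the opening and set it down gently, upright, in the middle of the round pan of the balance; do not tip it over or let it fall.

Things in the scene. Friction and masses are not known exactly. Their poses are not given: they have to be found in the camera images.
- jar: the widest jar: closed, white plastic with white screw cap, 54 mm in diameter, 50 mm tall, about 110 g. Origin: centre of its underside, z up. It stands loose (jerks shift it) in a carousel pocket 115 mm from the axis, at the start 40 to 80 degrees round from the middle of the guard's opening, either side, under the wires. The carousel's other containers are narrower (38 mm or less), up to 70 mm tall
- carousel: grey dish, 316 mm in diameter, turns about its vertical axis with a light drag (0.1 to 0.4 N m), stays where left. Origin: on the axis, at its underside, 12 mm above the table, z up. Pocket floors 5 mm, walls and rim 20 mm above the origin. Handle: black bar on the axis, 60 mm long (carousel x), 14 mm thick (y), bottom 125 and top 153 mm above the origin; grip it across from above and turn
- opening (a point): middle of the guard's opening, 115 mm from the carousel's axis, at pocket floor height; fixed, roughly on the robot's side. The guard is a fixed cage of thin steel wires over the rest of the carousel, its top 102 mm above the table, outer radius 176 mm; the opening is a 90 degree gap in it (45 each side of this point), free above
- pan (a point): centre of the upper face of the balance's round steel pan, 110 mm in diameter, flat, rigid, 60 mm above the table. The balance is a low white box (240 by 170 mm, 50 mm high) fixed on the bench on the robot's right
Not all that is in view belongs to the job. Leave any orange look-alike of the jar alone.

How it is judged:
By the outcome, as a careful person would: the job done as asked, in the order asked, and still so for the second after the job is handed in, with the robot touching nothing.
It also fails if it takes over 48 s, if anything falls off the work surface, if the arm or the gripper's body presses on something with over 40 N, if the wrist force passes 120 N, or if a joint passes its speed limit or range.

## Working session

There is one attempt and no reset: what is moved stays moved. The work goes in short steps, Python scripts to look and compute and a shell command to move; the robot and the scene stay as the last step left them, time stands still between calls to the robot, and variables do not carry over. Pictures are saved under pics/ and viewed, at most 12 in all, crops included, and the job is handed in when it is done.

```bash
ls; mkdir -p pics
cat > h.py <<'E'
import numpy as np, cv2
from cell import get_obs, cams, env
def ray(name,px,z):
    c=cams.calibration(name);K=np.array(c["intrinsics"]);R=np.array(c["R"]);t=np.array(c["t"])
    d=R.T@np.linalg.inv(K)@np.array([px[0],px[1],1.]);o=-R.T@t
    return o+d*(z-o[2])/d[2]
def proj(name,X):
    c=cams.calibration(name);p=np.array(c["intrinsics"])@(np.array(c["R"])@np.array(X,float)+np.array(c["t"]));return p[:2]/p[2]
E
python3 - <<'E'
from h import *
o=get_obs();print(o["time_s"],o["ee_pos"],o["orientation"],o["finger_gap"])
a=cams.read_camera("top");cv2.imwrite("pics/top0.png",a)
for th,z in [("jar",17),("carousel",12),("opening",17),("pan",60)]:
    for d in cams.tip_of("top",th)[:3]: print(th,d,ray("top",d["xy"],z).round(1))
print("box",cams.spot_in("top","jar")[:3])
b=cams.read_camera("scene");cv2.imwrite("pics/scene0.png",b)
for th,z in [("jar",17),("carousel",12),("opening",17),("pan",60)]:
    for d in cams.tip_of("scene",th)[:3]: print(th,d,ray("scene",d["xy"],z).round(1))
print(get_obs()["time_s"])
E
```

```text
pics
0.0 [ 159.81833974 -473.10359526  230.40787833] [-1.04078836e-03  9.86765090e-01  1.62152851e-01 -1.62895231e-04] 85.40159133176296
jar {'xy': [382.3, 194.3], 'confidence': 0.89} [ 523.1 -183.7   17. ]
jar {'xy': [339.0, 262.9], 'confidence': 0.77} [371.2 -82.1  17. ]
jar {'xy': [321.7, 190.0], 'confidence': 0.71} [535.  -46.6  17. ]
pan {'xy': [451.5, 201.2], 'confidence': 0.92} [ 498.  -325.3   60. ]
box [{'box': [371.3, 183.0, 392.3, 204.8], 'confidence': 0.9}, {'box': [327.9, 249.8, 346.6, 274.1], 'confidence': 0.89}, {'box': [311.7, 174.1, 332.4, 199.2], 'confidence': 0.7}]
jar {'xy': [279.1, 214.8], 'confidence': 0.88} [394.8 -96.6  17. ]
jar {'xy': [338.7, 233.8], 'confidence': 0.84} [549.3 -51.3  17. ]
jar {'xy': [290.9, 257.8], 'confidence': 0.82} [ 527.2 -183.7   17. ]
carousel {'xy': [382.8, 222.9], 'confidence': 0.73} [596.1  57.6  12. ]
pan {'xy': [223.8, 272.2], 'confidence': 0.71} [ 496.4 -332.3   60. ]
0.55
```

View pics/top0.png

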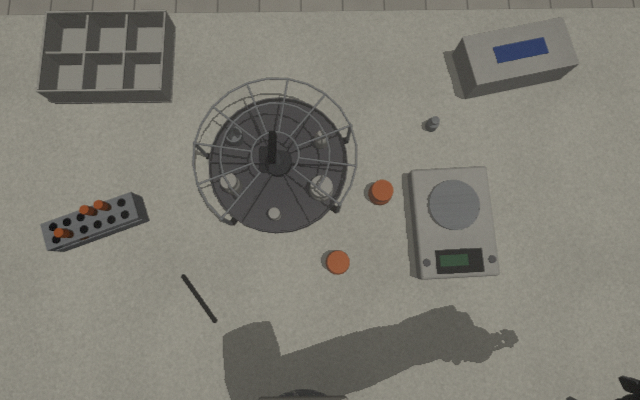

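View pics/scene0.png

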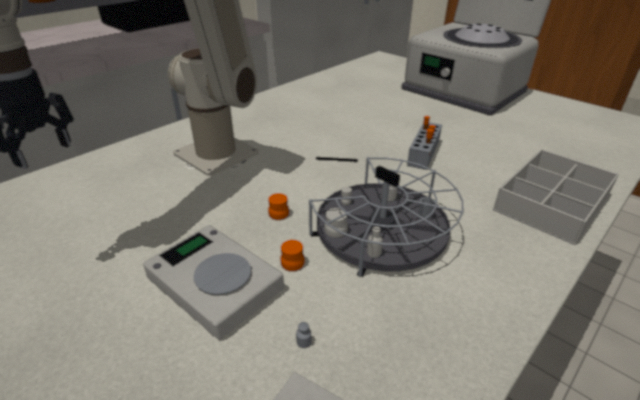

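The top view shows orange look-alikes at (382,192) and (338,262), which I leave alone. The white candidate is at (321,187), under the wires, with narrower containers at (230,180), (275,213), (234,135) and (322,138). The pan is at (454,204). I'll confirm the jar in one enlarged crop.

Run:
```python
import cv2
a=cv2.imread("pics/top0.png")[70:245,185:365]
cv2.imwrite("pics/crop0.png",cv2.resize(a,None,fx=3.4,fy=3.4,interpolation=cv2.INTER_CUBIC))
```

```text
(no output)
```

View pics/crop0.png

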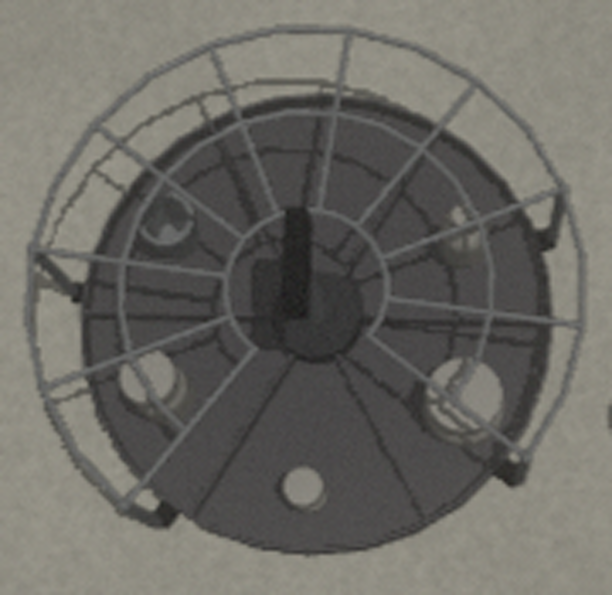

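The white jar with the widest cap is at (321,187), with its wire ring showing above it. The left one at (229,181) is clearly narrower. Next I'll work out the geometry.

Run:
```python
from h import *
from scipy.optimize import least_squares
f=lambda c:(185+c[0]/3.4,70+c[1]/3.4)
def fit(pts,z,r=None):
    P=np.array([ray("top",f(p),z)[:2] for p in pts])
    s=least_squares(lambda v:np.hypot(*(P-v[:2]).T)-(r or v[2]),[570,50,100]);return s.x.round(1),s.fun.round(1)
print("rim",fit([(82,310),(552,315),(315,552),(200,520),(430,530),(101,225),(530,220)],32,158))
print("outer",fit([(28,300),(586,290),(215,46),(350,34),(475,84),(100,125),(560,188),(125,508),(520,460),(45,385)],102))
print("inner",fit([(222,285),(388,290),(305,207),(252,348),(370,335),(275,210)],102))
for n,p,z in [("h1",(297,208),165),("h2",(297,318),165),("hw",(286,212),165),("hw2",(308,212),165),("jartop",(463,394),67),("wL",(125,508),102),("wLi",(252,348),102),("wR",(520,460),102),("wRi",(370,335),102),("mid",(302,487),60)]:
    print(n,ray("top",f(p),z).round(1))
o=get_obs();c=cams.calibration("wrist");print("wristcam",(-np.array(c["R"]).T@c["t"]).round(), np.array(c["R"])[2].round(2))
```

```text
rim (array([596.1,  50.5, 100. ]), array([-1.5, -2.1, -0.8, -2.9,  3.6,  1.3, -1.4]))
outer (array([594.2,  50.6, 170.4]), array([ 0.7,  1.8,  0.9, -0.4, -0.3, -0.7, -0.2,  1.6, -1.8, -1.5]))
inner (array([597. ,  51.4,  51.2]), array([-0. ,  0.1, -0.9, -0.2,  0.2,  0.9]))
h1 [624.7  49.7 165. ]
h2 [559.3  49.3 165. ]
hw [622.3  56.  165. ]
hw2 [622.2  43.3 165. ]
jartop [534.2 -45.1  67. ]
wL [460.2 158.5 102. ]
wLi [557.5  83.6 102. ]
wR [485.9 -78.5 102. ]
wRi [564.7  11.5 102. ]
mid [477.3  57.1  60. ]
wristcam [ 222. -453.  374.] [-0.25 -0.08 -0.96]
```

```bash
cat >> h.py <<'E'
from scipy.spatial.transform import Rotation as Ro
def st():
    o=get_obs();w=o["orientation"];R=Ro.from_quat([w[1],w[2],w[3],w[0]]).as_matrix()
    print("t",round(o["time_s"],2),"p",np.round(o["ee_pos"],1),"yaw",round(np.degrees(np.arctan2(R[1,0],R[0,0])),2),"q",np.round(o["q"],2),"gap",round(o["finger_gap"],1),"gf",round(o["gripper_force"],1),"F",np.round(o["force"],1),"T",np.round(o["wrist_torque"],2))
    return o,R
def to(X):
    o,R=st();print("shift mm (tool)",(R.T@(np.array(X)-o["ee_pos"])).round(1))
E
python3 -m pendant '[[[0.012,-0.008,0],0.05,100],[[0.023,-0.014,0],0,100],[[0.023,-0.014,0],0,100],[[0.023,-0.014,0],0,100],[[0.023,-0.014,0],0,100],[[0.023,-0.014,0],0,100],[[0.023,-0.014,0],0,100],[[0.023,-0.014,0],0,100],[[0.023,-0.014,0],0,100],[[0.023,-0.014,0],0,100]]'
python3 -c "
from h import *
to([592,50,231])"
```

```text
time_s: 1.38
ee_pos: [334.5, -283.6, 231.5]
orientation: [0.0, 0.991, 0.137, 0.0]
force: [0.7, -0.9, -0.1]
finger_gap: 85.2
gripper_force: 0.0
t 1.38 p [ 334.5 -283.6  231.5] yaw 15.8 q [-0.7   0.12 -0.14  1.31  0.    2.16] gap 85.2 gf 0.0 F [ 0.7 -0.9 -0.1] T [-0.01 -0.02 -0.  ]
shift mm (tool) [ 338.6 -250.9    0.5]
```

```bash
python3 -m pendant '[[[0,0,0],-0.08,100],[[0,0,0],-0.12,100],[[0,0,0],-0.12,100],[[0,0,0],-0.12,100],[[0,0,0],-0.12,100],[[0,0,0],-0.12,100],[[0,0,0],-0.12,100],[[0,0,0],-0.12,100],[[0,0,0],-0.12,100],[[0,0,0],-0.12,100]]' >/dev/null
python3 -m pendant '[[[0,0,0],-0.12,100],[[0,0,0],-0.12,100],[[0,0,0],-0.12,100],[[0,0,0],-0.12,100],[[0,0,0],-0.12,100],[[0,0,0],-0.12,100],[[0,0,0],-0.12,100],[[0,0,0],-0.12,100],[[0,0,0],-0.12,100],[[0,0,0],-0.12,100]]'>/dev/null
python3 -m pendant '[[[0,0,0],-0.12,100],[[0,0,0],-0.12,100],[[0,0,0],-0.12,100],[[0,0,0],-0.08,100],[[0,0,0],0,100]]'>/dev/null
python3 -c "
from h import *
to([592,50,231])"
```

```text
t 3.47 p [ 333.7 -284.7  231.4] yaw 176.3 q [-0.71  0.12 -0.14  1.31  0.   -0.64] gap 85.5 gf 0.0 F [-1.   0.5  1.2] T [ 0.    0.01 -0.01]
shift mm (tool) [-236.1  350.6    0.4]
```

```bash
python3 -m pendant '[[[-0.008,0.012,0],0,100],[[-0.016,0.024,0],0,100],[[-0.016,0.024,0],0,100],[[-0.016,0.024,0],0,100],[[-0.016,0.024,0],0,100],[[-0.016,0.024,0],0,100],[[-0.016,0.024,0],0,100],[[-0.016,0.024,0],0,100],[[-0.016,0.024,0],0,100],[[-0.016,0.024,0],0,100]]' >/dev/null
python3 -m pendant '[[[-0.016,0.024,0],0,100],[[-0.016,0.024,0],0,100],[[-0.016,0.024,0],0,100],[[-0.016,0.024,0],0,100],[[-0.014,0.019,0],0,100],[[-0.006,0.007,0],-0.065,100],[[0,0,0],0,100],[[0,0,0],0,100]]'
python3 - <<'E'
from h import *
to([592,50,231])
cv2.imwrite("pics/w1.png",cams.read_camera("wrist"))
c=cams.calibration("wrist")
for th,z in [("jar",17),("carousel",12),("opening",17)]:
    for d in cams.tip_of("wrist",th)[:3]: print(th,d,ray("wrist",d["xy"],z).round(1))
E
```

```text
time_s: 4.97
ee_pos: [592.0, 49.3, 230.7]
orientation: [-0.001, 0.001, 1.0, -0.0]
force: [-1.2, -0.3, 0.2]
finger_gap: 85.6
gripper_force: 0.0
t 4.97 p [592.   49.3 230.7] yaw 179.85 q [ 0.08  0.43  0.28  1.42 -0.    0.09] gap 85.6 gf 0.0 F [-1.2 -0.3  0.2] T [-0.02  0.    0.03]
shift mm (tool) [ 0.   0.7 -0.3]
jar {'xy': [226.5, 124.6], 'confidence': 0.69} [535.6 -48.5  17. ]
jar {'xy': [111.5, 118.0], 'confidence': 0.69} [ 528.5 -170.3   17. ]
carousel {'xy': [317.5, 182.2], 'confidence': 0.9} [599.8  48.5  12. ]
```

View pics/w1.png

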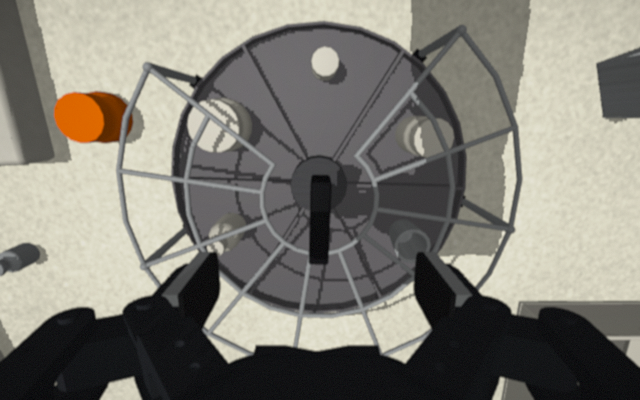

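Run:
```python
from h import *
c=np.array([597,50.])
for n,p,z in [("jartop",(217,124),67),("R",(147,66),102),("Ri",(272,165),102),("L",(462,28),102),("Li",(358,155),102),("hnear",(320.5,178),165),("hfar",(320,263),165),("hubring L",(262,195),102),("ringR",(379,195),102),("rimL",(174,165),32),("rimR",(466,165),32),("rimT",(322,24),32)]:
    X=ray("wrist",p,z);d=X[:2]-c;print(n,X.round(1),"r",np.hypot(*d).round(1),"ang",np.degrees(np.arctan2(d[1],d[0])).round(1)%360)
```

```text
jartop [533.7 -44.   67. ] r 113.3 ang 236.0
R [488.5 -84.5 102. ] r 172.8 ang 231.1
Ri [566.4  10.  102. ] r 50.4 ang 232.5
L [462.4 158.  102. ] r 172.6 ang 141.3
Li [558.1  82.2 102. ] r 50.5 ang 140.4
hnear [565.3  50.2 165. ] r 31.7 ang 179.7
hfar [626.1  49.9 165. ] r 29.1 ang 359.7
hubring L [5.924e+02 4.000e-01 1.020e+02] r 49.8 ang 264.7
ringR [592.6 101.4 102. ] r 51.6 ang 94.9
rimL [ 576.9 -103.5   32. ] r 154.8 ang 262.5
rimR [577.6 205.6  32. ] r 156.8 ang 97.1
rimT [442.7  53.   32. ] r 154.4 ang 178.9
```

```bash
python3 -m pendant '[[[-0.004,0.001,0.008],0,100],[[0,0,0.016],0,100],[[0,0,0.018],0,100],[[0,0,0.018],0,100],[[0,0,0.016],0,100],[[0,0,0.012],0,100],[[0,0,0.008],0,100],[[0,0,0],0,60],[[0,0,0],0,30],[[0,0,0],0,0]]'
python3 -m pendant '[[[0,0,0],0,0],[[0,0,0],0,0],[[0,0,0],0,0],[[0,0,0],0,0],[[0,0,0],0,0],[[0,0,0],0,0]]' >/dev/null
python3 -c "
from h import *
st()"
```

```text
time_s: 6.0
ee_pos: [596.9, 49.9, 136.2]
orientation: [0.001, 0.001, 1.0, 0.0]
force: [-0.8, -0.1, 0.7]
finger_gap: 51.9
gripper_force: 0.0
t 6.5 p [596.8  51.2 136.4] yaw -179.98 q [0.08 0.49 0.11 1.2  0.   0.08] gap 13.0 gf 58.8 F [-1.4  4.6  6.1] T [0.98 0.15 0.06]
```

```bash
python3 -m pendant '[[[0,0,0],0.02,0],[[0,0,0],0.04,0],[[0,0,0],0.05,0],[[0,0,0],0.05,0],[[0,0,0],0.05,0],[[0,0,0],0.05,0],[[0,0,0],0.05,0],[[0,0,0],0.05,0],[[0,0,0],0.05,0],[[0,0,0],0.05,0]]'; python3 -c "
from h import *
st()"
```

```text
time_s: 7.33
ee_pos: [596.9, 51.8, 136.4]
orientation: [0.001, 0.229, 0.974, 0.002]
force: [-0.9, 6.5, 5.3]
finger_gap: 13.2
gripper_force: 58.7
t 7.33 p [596.9  51.8 136.4] yaw 153.58 q [0.09 0.49 0.11 1.19 0.   0.55] gap 13.2 gf 58.7 F [-0.9  6.5  5.3] T [1.1  0.04 0.27]
```

```bash
python3 -m pendant '[[[0,0,0],0.05,0],[[0,0,0],0.05,0],[[0,0,0],0.05,0],[[0,0,0],0.05,0],[[0,0,0],0.05,0],[[0,0,0],0.05,0],[[0,0,0],0.05,0],[[0,0,0],0.04,0],[[0,0,0],0.03,0],[[0,0,0],0,0]]' >/dev/null
python3 - <<'E'
from h import *
st()
cv2.imwrite("pics/w2.png",cams.read_camera("wrist"))
print([(d,ray("wrist",d["xy"],17).round(1)) for d in cams.tip_of("wrist","jar")[:2]])
a=cams.read_camera("top")[70:245,185:365]
print([(d,ray("top",d["xy"],17).round(1)) for d in cams.tip_of("top","jar")[:4]])
cv2.imwrite("pics/top2.png",cv2.resize(a,None,fx=3.4,fy=3.4,interpolation=cv2.INTER_CUBIC))
E
```

```text
t 8.17 p [597.4  52.4 136.4] yaw 129.58 q [0.09 0.49 0.11 1.19 0.   0.97] gap 13.0 gf 59.1 F [0.2 9.4 3.7] T [ 1.38 -0.06 -0.11]
[({'xy': [9.6, 145.4], 'confidence': 0.84}, array([382.5, -71.2,  17. ])), ({'xy': [186.9, 125.1], 'confidence': 0.83}, array([482.1,  31.7,  17. ]))]
[({'xy': [339.8, 260.2], 'confidence': 0.91}, array([377., -84.,  17.])), ({'xy': [380.2, 191.6], 'confidence': 0.57}, array([ 529.4, -179.2,   17. ]))]
```

View pics/w2.png

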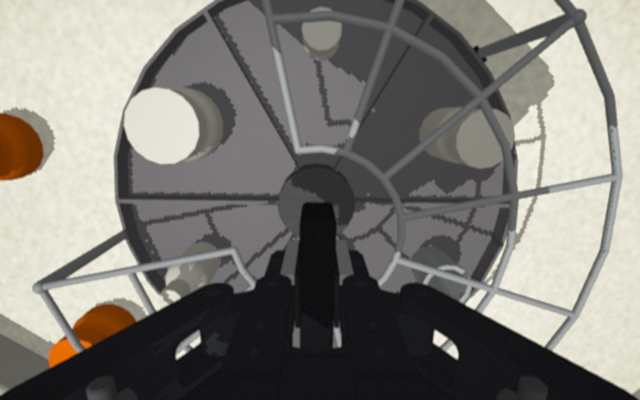

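View pics/top2.png

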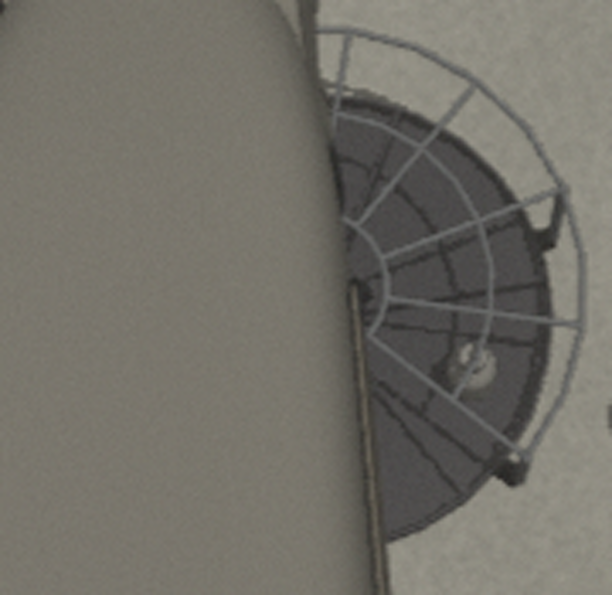

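The wrist view shows the jar's cap at (162,125), standing in the gap between inner wire corners (237,250) and (299,150). The top view is mostly blocked by the arm.

Run:
```python
from h import *
for c in ([597,50.],[596,51.]):
  for n,p,z in [("jartop",(161.5,125.5),67),("R",(38,288),102),("Ri",(237,250),102),("Li",(299,150),102),("Lmid",(270,20),102)]:
    X=ray("wrist",p,z);d=X[:2]-np.array(c);print(n,X.round(1),"r",np.hypot(*d).round(1),"ang",np.degrees(np.arctan2(d[1],d[0])).round(1)%360)
```

```text
jartop [483.5  34.7  67. ] r 114.6 ang 187.7
R [489.5 -83.4 102. ] r 171.3 ang 231.1
Ri [567.8  13.5 102. ] r 46.7 ang 231.4
Li [559.3  82.3 102. ] r 49.7 ang 139.4
Lmid [508.6 122.6 102. ] r 114.4 ang 140.6
jartop [483.5  34.7  67. ] r 113.7 ang 188.2
R [489.5 -83.4 102. ] r 171.5 ang 231.6
Ri [567.8  13.5 102. ] r 46.9 ang 233.1
Li [559.3  82.3 102. ] r 48.3 ang 139.6
Lmid [508.6 122.6 102. ] r 113.0 ang 140.7
```

```bash
python3 -m pendant '[[[0,0,0],0.015,0],[[0,0,0],0.015,0],[[0,0,0],0,0],[[0,0,0],0,0],[[0,0,0],0,10],[[0,0,0],0,30],[[0,0,0],0,60],[[0,0,0],0,100],[[0,0,0],0,100],[[0,0,0],0,100]]' >/dev/null; python3 -m pendant '[[[0,0,-0.01],0,100],[[0,0,-0.02],0,100],[[0,0,-0.03],0,100],[[0,0,-0.03],0,100],[[0,0,-0.02],0,100],[[0,0,0],0,100]]' >/dev/null
python3 - <<'E'
from h import *
to([481.5,40,247])
E
```

```text
t 9.7 p [598.9  50.  252. ] yaw 127.8 q [ 0.08  0.43  0.33  1.46 -0.    0.99] gap 85.6 gf 0.0 F [0.  0.1 0.6] T [-0.    0.01 -0.01]
shift mm (tool) [ 64.  -98.9   3.8]
```

```bash
python3 -m pendant '[[[0.006,-0.01,0],0,100],[[0.012,-0.018,0],0,100],[[0.014,-0.022,0],0,100],[[0.014,-0.022,0],0,100],[[0.012,-0.018,0],0,100],[[0.006,-0.009,0],-0.06,100],[[0,0,0],-0.12,100],[[0,0,0],-0.12,100],[[0,0,0],-0.12,100],[[0,0,0],-0.12,100]]' >/dev/null; python3 -m pendant '[[[0,0,0],-0.12,100],[[0,0,0],-0.12,100],[[0,0,0],-0.12,100],[[0,0,0],-0.08,100],[[0,0,0],-0.036,100],[[0,0,0],0,100],[[0,0,0],0,100]]' >/dev/null
python3 - <<'E'
from h import *
st()
cv2.imwrite("pics/w3.png",cams.read_camera("wrist"))
print(cams.spot_in("wrist","jar")[:2])
E
```

```text
t 11.12 p [478.6  39.8 245.3] yaw -174.04 q [ 0.08  0.2  -0.02  1.36 -0.   -0.02] gap 85.2 gf 0.0 F [0.3 0.4 0.4] T [ 0.01  0.03 -0.03]
[{'box': [181.4, 36.5, 239.2, 94.8], 'confidence': 0.77}, {'box': [87.4, 173.4, 154.5, 226.2], 'confidence': 0.71}]
```

View pics/w3.png

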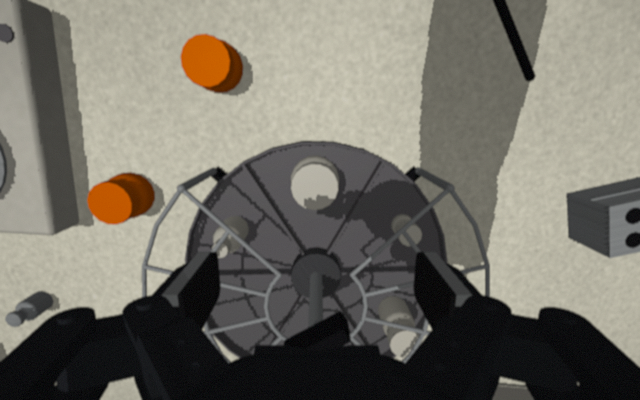

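The jar's cap is at (315,184), midway between the wire corners at (180,188) and (450,187), so it stands in the middle of the opening.

Run:
```python
from h import *
for n,p,z in [("jartop",(315,184),67),("R",(180,188),102),("Ri",(278,275),102),("L",(450,187),102),("Li",(353,275),102)]:
    X=ray("wrist",p,z);d=X[:2]-np.array([596.6,50.5]);print(n,X.round(1),"r",np.hypot(*d).round(1),"ang",np.degrees(np.arctan2(d[1],d[0])).round(1)%360)
to([482,39,28])
```

```text
jartop [480.3  37.9  67. ] r 117.0 ang 186.2
R [489.3 -83.4 102. ] r 171.6 ang 231.3
Ri [566.4  10.9 102. ] r 49.8 ang 232.7
L [462.8 158.4 102. ] r 171.9 ang 141.1
Li [558.7  83.3 102. ] r 50.1 ang 139.1
t 11.22 p [478.6  39.8 245.3] yaw -174.02 q [ 0.08  0.2  -0.02  1.36 -0.   -0.02] gap 85.1 gf 0.0 F [ 0.7 -0.3  0.4] T [ 0.    0.05 -0.05]
shift mm (tool) [ -3.3  -1.2 217.3]
```

```bash
python3 -m pendant '[[[-0.0025,-0.0015,0.015],0,100],[[0,0,0.03],0,100],[[0,0,0.03],0,100],[[0,0,0.03],0,100],[[0,0,0.03],0,100],[[0,0,0.025],0,100],[[0,0,0.02],0,100],[[0,0,0.013],0,100],[[0,0,0.01],0,100],[[0,0,0],0,100]]' >/dev/null
python3 - <<'E'
from h import *
to([481,38.5,28])
cv2.imwrite("pics/w4.png",cams.read_camera("wrist"))
E
```

```text
t 12.05 p [479.8  38.5  40.3] yaw -173.99 q [ 0.08  0.38 -0.34  0.85 -0.   -0.02] gap 85.2 gf 0.0 F [ 0.7 -0.3  0.3] T [0.03 0.01 0.04]
shift mm (tool) [-1.3 -0.2 12.3]
```

View pics/w4.png

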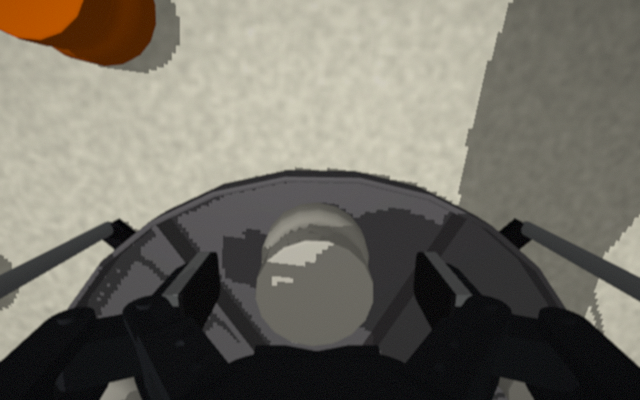

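The jar's cap, at (314,290), sits centred between the fingertips at columns 217 and 415. I'll go down the rest of the way and close.

```bash
python3 -m pendant '[[[-0.001,0,0.006],0,100],[[0,0,0.006],0,100],[[0,0,0],0,85],[[0,0,0],0,75],[[0,0,0],0,68],[[0,0,0],0,62],[[0,0,0],0,50],[[0,0,0],0,30],[[0,0,0],0,20],[[0,0,0],0,20]]'
python3 - <<'E'
from h import *
st()
E
```

```text
time_s: 12.93
ee_pos: [482.8, 38.6, 31.6]
orientation: [0.001, -0.052, 0.999, -0.0]
force: [-2.4, -0.8, 7.1]
finger_gap: 49.0
gripper_force: 60.5
t 12.93 p [482.8  38.6  31.6] yaw -173.98 q [ 0.08  0.4  -0.35  0.83 -0.   -0.02] gap 49.0 gf 60.5 F [-2.4 -0.8  7.1] T [-0.23  0.48  0.02]
```

```bash
python3 -m pendant '[[[0,0,-0.005],0,20],[[0,0,-0.01],0,20],[[0,0,-0.02],0,20],[[0,0,-0.03],0,20],[[0,0,-0.03],0,20],[[0,0,-0.02],0,20],[[0,0,-0.01],0,20],[[0,0,0],0,20]]'>/dev/null
python3 - <<'E'
from h import *
st()
cv2.imwrite("pics/w5.png",cams.read_camera("wrist"))
cv2.imwrite("pics/s5.png",cv2.resize(cams.read_camera("scene")[90:300,150:450],None,fx=2.6,fy=2.6))
E
```

```text
t 13.6 p [484.6  39.  159. ] yaw -173.97 q [ 0.08  0.25 -0.17  1.14  0.   -0.03] gap 49.1 gf 61.5 F [ 1.1 -0.2 -0.4] T [-0.   -0.02  0.03]
```

View pics/s5.png

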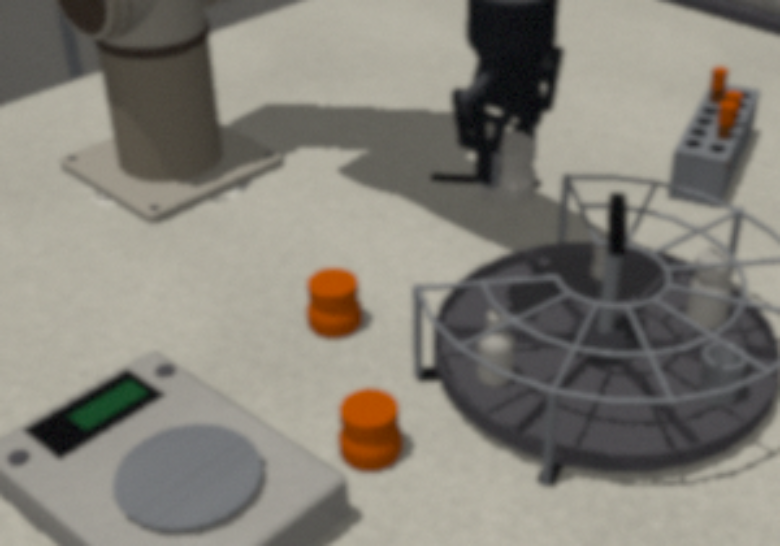

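Run:
```python
from h import *
im=cv2.imread("pics/top0.png");s=im[172:236,420:488].astype(int)
# pan is bluish/darker vs white box
m=((s[...,0]-s[...,2]>=-3)&(s.mean(2)<140)).astype(np.uint8)
m=cv2.morphologyEx(m,cv2.MORPH_OPEN,np.ones((3,3)))
cs,_=cv2.findContours(m,cv2.RETR_EXTERNAL,cv2.CHAIN_APPROX_NONE);c=max(cs,key=cv2.contourArea)
e=cv2.fitEllipse(c);p=(e[0][0]+420,e[0][1]+172);X=ray("top",p,60)
print(e,p,X.round(1),[proj("top",X+[0,s*55,0]).round(1) for s in(1,-1)],[proj("top",X+[s*55,0,0]).round(1) for s in(1,-1)])
to([497,-327,150])
```

```text
((33.6920051574707, 32.55832290649414), (48.10824966430664, 50.307533264160156), 127.41959381103516) (453.6920051574707, 204.55832290649414) [ 490.6 -329.5   60. ] [array([428.1, 204.9]), array([479.2, 204.2])] [array([451.9, 179.6]), array([455.6, 230.1])]
t 13.7 p [482.5  38.8 155.7] yaw -173.97 q [ 0.08  0.26 -0.18  1.14  0.   -0.02] gap 49.3 gf 61.5 F [-0.1 -0.2 -1.1] T [-0.    0.01 -0.02]
shift mm (tool) [  23.9 -365.3    5.7]
```

View pics/w5.png

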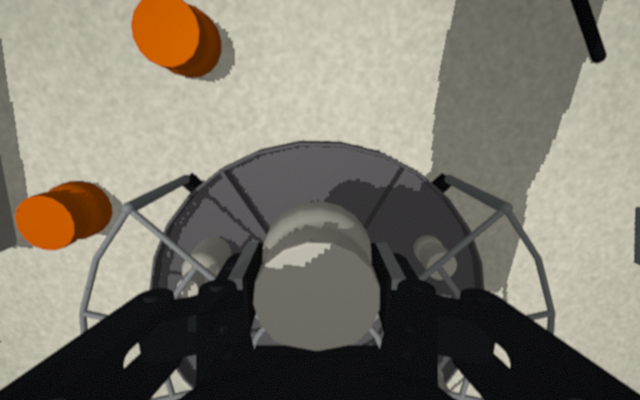

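The jar is held straight between the pads, with its cap at (317,290). Next is the balance, with a stop on the way to remeasure the pan.

```bash
python3 -m pendant '[[[0.001,-0.01,0],0,20],[[0.002,-0.02,0],0,20],[[0.0025,-0.03,0],0,20],[[0.0025,-0.03,0],0,20],[[0.0025,-0.03,0],0,20],[[0.0025,-0.03,0],0,20],[[0.0025,-0.03,0],0,20],[[0.0025,-0.03,0],0,20],[[0.002,-0.02,0],0,20],[[0,-0.01,0],0,20]]'>/dev/null ; python3 -m pendant '[[[0,0,0],0,20],[[0,0,0],0,20]]'>/dev/null
python3 - <<'E'
from h import *
st()
cv2.imwrite("pics/w6.png",cams.read_camera("wrist"))
for d in cams.tip_of("wrist","pan")[:2]: print(d,ray("wrist",d["xy"],60).round(1))
E
```

```text
t 14.7 p [ 486.9 -201.8  154.2] yaw -174.03 q [-0.39  0.34 -0.06  1.17  0.   -0.5 ] gap 48.9 gf 61.5 F [-0.5 -0.2 -0.8] T [0.01 0.02 0.02]
{'xy': [138.7, 190.9], 'confidence': 0.68} [ 490.4 -335.    60. ]
```

View pics/w6.png

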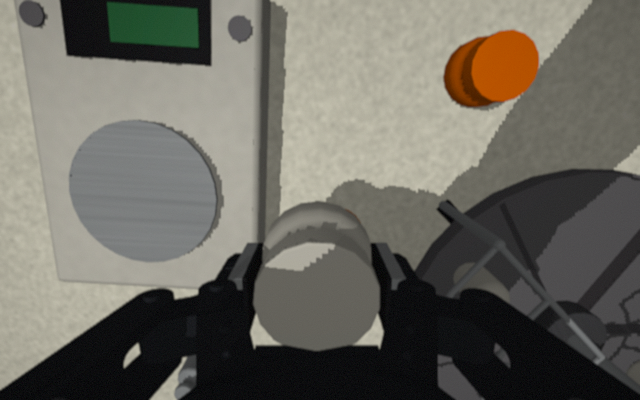

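The pan's ellipse is centred at (143,190.5), which gives about (491,-331). That agrees with the top view.

```bash
python3 -m pendant '[[[0.001,-0.01,0],0,20],[[0.001,-0.02,0],0,20],[[0.002,-0.028,0],0,20],[[0.002,-0.028,0],0,20],[[0.001,-0.022,0],0,20],[[0.001,-0.014,0],0,20],[[0.0005,-0.007,0],0,20],[[0,0,0],0,20],[[0,0,0.01],0,20],[[0,0,0.02],0,20]]'>/dev/null ; python3 -m pendant '[[[0,0,0.016],0,20],[[0,0,0.01],0,20],[[0,0,0.005],0,20],[[0,0,0],0,20],[[0,0,0],0,20],[[0,0,0],0,20]]'>/dev/null
python3 - <<'E'
from h import *
to([491,-331,76])
for i in range(3): st()
E
```

```text
t 16.13 p [ 493.6 -331.3   95.3] yaw -173.95 q [-0.59  0.51  0.04  1.1   0.   -0.7 ] gap 48.8 gf 61.6 F [-0.3 -0.8 -1.2] T [-0.03  0.04  0.01]
shift mm (tool) [ 2.5  0.6 19.3]
t 16.13 p [ 493.6 -331.3   95.3] yaw -173.95 q [-0.59  0.51  0.04  1.1   0.   -0.7 ] gap 48.8 gf 61.6 F [-0.3 -0.8 -1.2] T [-0.03  0.04  0.01]
t 16.13 p [ 493.6 -331.3   95.3] yaw -173.95 q [-0.59  0.51  0.04  1.1   0.   -0.7 ] gap 48.8 gf 61.6 F [-0.3 -0.8 -1.2] T [-0.03  0.04  0.01]
t 16.13 p [ 493.6 -331.3   95.3] yaw -173.95 q [-0.59  0.51  0.04  1.1   0.   -0.7 ] gap 48.8 gf 61.6 F [-0.3 -0.8 -1.2] T [-0.03  0.04  0.01]
```

Correct by 2 mm, then lower in small steps while watching the force.

```bash
python3 -m pendant '[[[0.002,0,0.004],0,20],[[0,0,0.004],0,20],[[0,0,0.003],0,20],[[0,0,0.002],0,20],[[0,0,0.001],0,20],[[0,0,0],0,20]]'>/dev/null;python3 -c "
from h import *
st()"; python3 -m pendant '[[[0,0,0.001],0,20],[[0,0,0.001],0,20],[[0,0,0.001],0,20],[[0,0,0],0,20]]'|head -4; python3 -c "
from h import *
st()"
```

```text
t 16.63 p [ 490.6 -331.3   79.9] yaw -173.98 q [-0.59  0.52  0.02  1.06  0.   -0.7 ] gap 48.9 gf 61.6 F [ 0.7  0.4 -0.2] T [-0.   -0.03  0.  ]
time_s: 16.97
ee_pos: [490.7, -331.3, 77.1]
orientation: [-0.0, -0.053, 0.999, 0.0]
force: [-1.0, -0.1, -1.4]
t 16.97 p [ 490.7 -331.3   77.1] yaw -173.97 q [-0.59  0.53  0.01  1.06  0.   -0.7 ] gap 49.4 gf 61.6 F [-1.  -0.1 -1.4] T [0.03 0.07 0.03]
```

```bash
for i in 1 2; do python3 -m pendant '[[[0,0,0.0007],0,20],[[0,0,0.0008],0,20],[[0,0,0],0,20]]'>/dev/null;python3 -c "
from h import *
st()"; done
```

```text
t 17.22 p [ 490.7 -331.3   75.6] yaw -173.97 q [-0.59  0.53  0.01  1.05  0.   -0.7 ] gap 49.2 gf 61.6 F [-0.  -0.8 -1.5] T [-0.02  0.04 -0.  ]
t 17.47 p [ 490.9 -331.4   74.8] yaw -173.97 q [-0.59  0.53  0.01  1.05 -0.   -0.7 ] gap 48.9 gf 62.1 F [-1.3 -0.   1.1] T [ 0.1   0.18 -0.03]
```

```bash
python3 -m pendant '[[[0,0,0.0005],0,20],[[0,0,0],0,20],[[0,0,0],0,20]]'>/dev/null;python3 -c "
from h import *
st()"
```

```text
t 17.72 p [ 490.9 -331.4   74.7] yaw -173.97 q [-0.59  0.53  0.01  1.05 -0.   -0.7 ] gap 49.0 gf 62.7 F [-1.9  1.8  4.2] T [0.26 0.39 0.02]
```

```bash
python3 -m pendant '[[[0,0,0],0,56],[[0,0,0],0,59],[[0,0,0],0,62],[[0,0,0],0,65],[[0,0,0],0,70],[[0,0,0],0,80],[[0,0,0],0,100],[[0,0,0],0,100],[[0,0,0],0,100],[[0,0,0],0,100]]'>/dev/null;python3 -c "
from h import *
st()"; python3 -m pendant '[[[0,0,-0.005],0,100],[[0,0,-0.01],0,100],[[0,0,-0.02],0,100],[[0,0,-0.03],0,100],[[0,0,-0.03],0,100],[[0,0,-0.03],0,100],[[0,0,-0.02],0,100],[[0,0,0],0,100],[[0,0,0],0,100]]'>/dev/null
python3 - <<'E'
from h import *
st()
cv2.imwrite("pics/w7.png",cams.read_camera("wrist"))
E
```

```text
t 18.55 p [ 490.8 -331.4   73.8] yaw -173.97 q [-0.59  0.53  0.01  1.05  0.   -0.7 ] gap 85.5 gf 0.0 F [-0.1 -0.6 -0.8] T [ 0.01  0.   -0.02]
t 19.3 p [ 491.8 -332.   221.5] yaw -173.97 q [-0.59  0.43  0.25  1.38  0.   -0.7 ] gap 85.2 gf 0.0 F [ 0.   0.5 -0.8] T [-0.04  0.   -0.01]
```

View pics/w7.png

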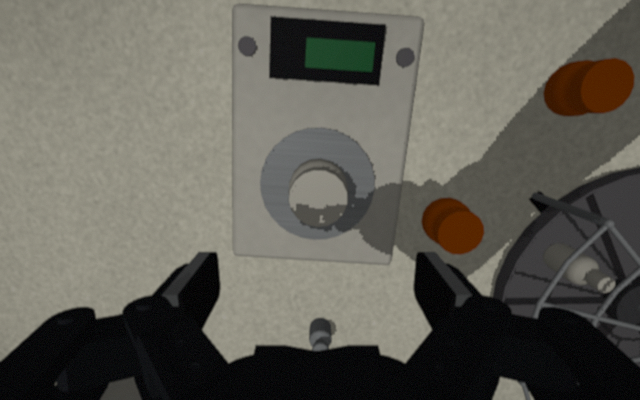

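Run:
```python
from h import *
print(ray("wrist",(318,183.5),60).round(1),ray("wrist",(318.5,198.5),110).round(1),ray("wrist",(319,174),70).round(1))
```

```text
[ 488.1 -331.1   60. ] [ 489.6 -330.6  110. ] [ 477.1 -331.4   70. ]
```

The jar stands upright within about 2 mm of the pan's centre, and the robot is clear of everything, so I'm handing in.

```bash
python3 -c "
from h import *
print(env.close_job())"
```

```text
the job is handed in; nothing more can be done
None
```

The widest jar was turned to the middle of the opening, lifted out and set down upright within about 2 mm of the centre of the pan; the job was handed in at about 19.4 s with the robot clear, and no verdict was returned.

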